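Tug-test the lid of the classroom goggle box

ROBOT

A 6-joint arm with a two-finger parallel gripper is mounted at the origin on the work surface. World frame = base frame: x ahead of the robot, y to its left, z up, the work surface at z = 0. Lengths are in m, angles in degrees, forces in N, time in s.
With the tool pointing down it reaches from about 0.325 to 0.75 m from the base axis. Payload 7.6 kg.
Tool frame: the origin (TCP) lies midway between the tips of the shut fingers; the grasp point (between the pads) lies 19 mm behind it; z points along the fingers, y is the line along which they close (so a half turn about z gives the same grasp; the last joint's range is limited). The gripper opens to 85 mm and grips with 20 to 120 N. Pads are 22 mm wide; open, the fingers measure 114 mm over their backs; the gripper's body (76 mm by 85 mm) begins 54 mm behind the grasp point. The pads swing forward as they close: fully open they stand 13 mm farther back than shut.
Start: joints at [62.378, 2.991, 80.254, -0, 96.75, -4.028], TCP at [0.21, 0.481, 0.231] pointing down, gripper open.
Joint ranges: [-166.34, 166.34], [-52.06, 124.39], [6.96, 135.62], [-60.46, 240.46], [14.63, 156.25], [-167.68, 167.68]. Speed limits (degrees/s): [147.25, 147.25, 172.46, 180, 180, 180].

INTERFACE

Orientations are given as a 3x3 rotation matrix whose columns are the frame's x, y, z axes.
In Python, from bench import env gives the robot as it stands. Calls block until the motion is done:
- env.reach(position, orientation): joint-space move of the TCP to a pose.
- env.servo_line(position, rot=None, vel=0.15, stop_force=None): straight line of the TCP; rot=None keeps the orientation; vel is the mean speed in m/s. With stop_force (N) it stops when the force on the tool has changed by that much, and returns True; else False.
- env.movej(angles): joint-space move.
- env.ungrasp() and env.close_gripper(): open the fingers fully, or close them until they stop; the grip force is fixed at half the most.
- env.dwell(seconds).
- env.inverse_kinematics(position, orientation): joint angles nearest the present ones, or None.
- env.sense(): the state.
- env.snapshot(name): name is "side" or "top"; returns (picture, depth): 400x640x3 uint8, red, green, blue; 400x640 float32, m along the optical axis (not along the pixel's ray), 0 where there is no reading.
- env.get_calibration(name): a dict with "K" (3x3 intrinsics, pixels), "origin" and "rotation" of the camera in the world. Camera axes: x right, y down, z forward; pixel columns grow to the right and rows downward; lengths in m; the calibration is good to about 2 mm. A picture is of the moment at which its call begins. get_calibration takes no time and is no camera call.
A pose or a line that the arm cannot do raises env.MotionError and nothing moves.
- env.close_job(): hands the job in; it is judged then, once.
The state is a dict: "t": time; "joint_pos": joint angles; "qvel": joint speeds; "tau": joint torques, N m; "tool_pos": TCP position; "eef_rot": TCP orientation; "wrist_force": force on the tool from outside, world axes, zero at the start; "wrist_torque": the same for the moment, N m; "opening": opening from 0.0 (shut) to 1.0 (fully open); "grip_force": force on a finger pad.
Only numpy, scipy, OpenCV 4.12 (cv2) and the standard library are available. Lean on these libraries where they do the work, as an engineer would, in place of code of your own. Each camera call takes 0.05 s, during which the arm holds its last target. There are 200 camera calls.

TASK

The see-through lid of the blue goggle box has been put down, but its snap catch may not have caught. Take the lid by its red fin and, before pressing on it, give it a firm tug (a good kilogram of pull, 12 N) square off the lid for a good second: if it holds, ease off and let go; if it comes up, let it lift a good centimetre, then press it down until the catch snaps in and give it the same tug again to prove it. Leave the lid shut and caught and the hand drawn well clear, with the cup, tub, bottle and jar still where they stood.

Things in the scene. Friction and masses are not known exactly. Their poses are not given: they have to be found in the camera images.
- goggle_box: blue box fixed to the table, 240 by 240; origin at the centre of its underside, z up, x from its low front (70 high) to its high back (183 high). From the front top edge (x -120, z 70) the 200 mm lid slopes up at 0.60 rad (34.4 deg) to its hinge axis at x +45, z 183; behind that the top is flat
- lamp_bar (a point): middle of the aluminium lamp bar, 24 across, that runs along the box's y over the lid (box x -78, z 243) on two posts with inner faces at y +-128. It is 117 above and 20 behind the middle of the shut lid's fin: a gripper coming straight down hits it; come in from the front, tilted square to the lid
- lid_fin (a point): middle of the red fin on the lid: a plate 64 long (up the slope), 14 thick (along y: pinch it so), standing 46 off the 6 thick lid. The point is 28 above the lid's face, 18 below the fin's top, 150 down the slope from the hinge axis; shut, at box x -98, z 126. Axes: x up the slope, y along the hinge, z the lid's outward normal (the way to tug)
- lid_edge (a point): middle of the lower edge of the lid, 200 from the hinge axis; same axes as lid_fin
- lid (a joint): lid hinge, rad: 0 shut on its stop, grows as it opens, to 0.6. Found caught (about 0) or lying uncaught on the catch (about 0.08, edge 16 mm up). Lid of 300 g, falls back when let go. Uncaught, it snaps home to 0 under about 17 N at the fin, square to the lid. Caught, its edge gives 6 mm at 12 N, springs back, and pulls open above about 19 N
- keeper (a joint): keeper of the catch, rubber-mounted inside the box under the lid's lower edge, m: 0 at rest, grows as a tug on a caught lid draws it outwards (5 N per mm at the keeper; about 0.0021 m for 12 N at the fin), negative while the lid is pressed onto it. Stays near 0 if the lid is not caught
- cup_mid (a point): white plastic cup, 74 across, 95 high, on the table in front of the box to one side; point at its centre, half-way up
- tub_mid (a point): clear open tub 160 by 120 by 80 high, on the table beside the box (its +y side); point at its centre, half-way up
- bottle_mid (a point): white bottle, 60 across, 160 high, beside the box (its -y side); point at its centre, half-way up
- jar_mid (a point): amber jar with a steel cap, 56 across, 75 high, on the box's flat top behind the hinge; point at its centre, half-way up

How it is judged:
By the outcome, as a careful person would: the job done as asked, in the order asked, and still so for the second after the job is handed in, with the robot touching nothing.
It also fails if it takes over 64 s, if anything falls off the work surface, if the arm or the gripper's body presses on something with over 40 N, if the wrist force passes 120 N, or if a joint passes its speed limit or range.

## Working session

There is one attempt and no reset: what is moved stays moved. The work goes in short steps, each a Python script; the robot and the scene stay as the last script left them, time stands still between calls to the robot, and variables do not carry over. Pictures are saved under pics/ and viewed, at most 10 in all, crops included, and the job is handed in when it is done.

```bash
ls; mkdir -p pics; python3 - <<'E'
from bench import env
import cv2,numpy as np
for n in("side","top"):
    p,d=env.snapshot(n); cv2.imwrite(f"pics/{n}0.png",p[...,::-1]); np.savez(f"pics/{n}0.npz",p=p,d=d)
    c=env.get_calibration(n); print(n,c)
print(env.sense())
E
```

```text
pics
side {'K': array([[483.30592921,   0.        , 321.81186564],
       [  0.        , 483.30592921, 203.71583673],
       [  0.        ,   0.        ,   1.        ]]), 'origin': array([-0.20291211,  0.97676338,  0.86072681]), 'rotation': array([[-0.80713325, -0.29450164,  0.51166854],
       [-0.59028954,  0.41682522, -0.69124164],
       [-0.00970455, -0.8599567 , -0.51027473]])}
top {'K': array([[519.02600535,   0.        , 313.7209825 ],
       [  0.        , 519.02600535, 194.79319366],
       [  0.        ,   0.        ,   1.        ]]), 'origin': array([0.31181767, 0.06016658, 1.6262    ]), 'rotation': array([[ 0.02487295, -0.99302897,  0.11521631],
       [-0.99962126, -0.02606307, -0.00883428],
       [ 0.01177558, -0.11495294, -0.99330114]])}
{'t': 0.1, 'joint_pos': array([ 6.23780821e+01,  3.02540030e+00,  8.03054010e+01, -1.99752149e-03,
        9.67493330e+01, -4.02753895e+00]), 'qvel': array([-0.01684966,  0.03138724, -0.14113541, -0.00431536, -0.01461015,
       -0.05287542]), 'tau': array([ 1.00724632e-03, -3.82581890e+01, -3.60984921e+01, -1.28366200e-04,
        4.80117291e-03, -2.79776394e-06]), 'tool_pos': array([0.2100014 , 0.48088918, 0.23055616]), 'eef_rot': array([[-9.16400352e-01,  4.00262431e-01, -6.17767608e-04],
       [ 4.00262903e-01,  9.16399494e-01, -1.25525477e-03],
       [ 6.36905975e-05, -1.39758537e-03, -9.99999021e-01]]), 'wrist_force': array([-0.14010138, -0.28994365, -0.85396239]), 'wrist_torque': array([-0.01508476, -0.04637315,  0.00289464]), 'grip_force': 0.0, 'opening': 1.0028414286652438}
```

View pics/side0.png

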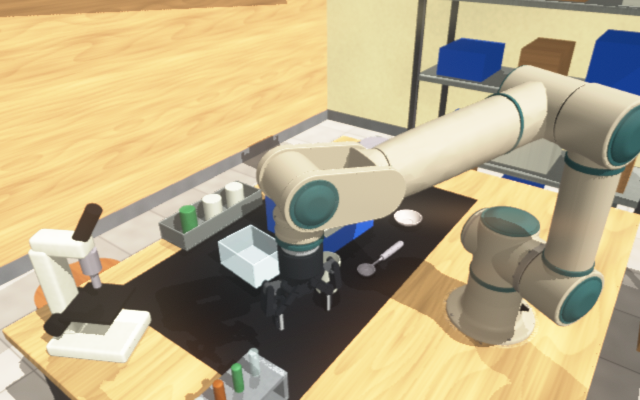

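View pics/top0.png

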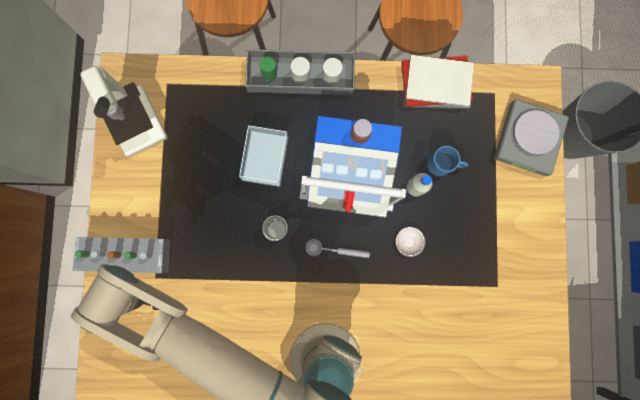

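The side view is blocked by the arm. The top view shows the box at about (352,165), the lamp bar from (303,183) to (400,193) and the red fin at (349,201). The cup candidates are (410,240) and (275,228), the tub is at (264,155), the bottle at (421,184) and the jar at (362,131).

```bash
cat > h.py <<'E'
import numpy as np,cv2
def cloud(d,c):
    v,u=np.mgrid[:d.shape[0],:d.shape[1]]; K=c["K"]
    P=np.stack([(u-K[0,2])/K[0,0]*d,(v-K[1,2])/K[1,1]*d,d],-1)
    return P@c["rotation"].T+c["origin"]
def proj(p,c):
    q=(np.asarray(p)-c["origin"])@c["rotation"]; q=q@c["K"].T; return q[...,:2]/q[...,2:]
E
python3 - <<'E'
from bench import env
from h import *
z=np.load("pics/top0.npz");p,d=z["p"].astype(int),z["d"];c=env.get_calibration("top");W=cloud(d,c)
r,g,b=p[...,0],p[...,1],p[...,2]; ok=d>0
roi=np.zeros(d.shape,bool);roi[90:260,230:480]=1
def rep(n,m):
    Q=W[m&roi&ok]; print(n,len(Q),Q.mean(0).round(4),"min",Q.min(0).round(3),"max",Q.max(0).round(3)); return Q
red=rep("red",(r>150)&(g<70)&(b<70)&(np.mgrid[:400,:640][0]>180)&(W[...,2]>.05))
top=rep("flat",(b>120)&(r<90)&(abs(W[...,2]-.183)<.008))
print(cv2.minAreaRect(top[:,:2].astype(np.float32)))
bar=rep("bar",(W[...,2]>.235)&(W[...,2]<.275))
print(cv2.minAreaRect(bar[:,:2].astype(np.float32)))
for n,(u,v) in dict(cupA=(410,240),cupB=(275,228),tub=(264,155),bottle=(424,181),jar=(362,128)).items():
    m=np.zeros(d.shape,bool);m[v-22:v+22,u-22:u+22]=1
    rep(n,m&(W[...,2]>.02))
im=cv2.resize(p[90:260,235:475].astype(np.uint8),None,fx=3.3,fy=3.3,interpolation=cv2.INTER_CUBIC)
cv2.imwrite("pics/topc.png",im[...,::-1])
E
```

```text
red 130 [ 0.4711 -0.0532  0.1442] min [ 0.44  -0.068  0.099] max [ 0.497 -0.043  0.173]
flat 1768 [ 0.6559 -0.0712  0.1838] min [ 0.607 -0.196  0.175] max [0.707 0.05  0.191]
((0.6544002890586853, -0.07284948229789734), (0.24057087302207947, 0.08435054868459702), 84.4968032836914)
bar 1217 [ 0.5342 -0.0613  0.2543] min [ 0.472 -0.196  0.236] max [0.681 0.083 0.266]
((0.5831551551818848, -0.06624467670917511), (0.2806786298751831, 0.1972203254699707), 83.69139862060547)
cupA 173 [ 0.3638 -0.2556  0.0247] min [ 0.319 -0.298  0.02 ] max [ 0.405 -0.209  0.035]
cupB 231 [0.3953 0.167  0.0712] min [0.355 0.125 0.023] max [0.426 0.197 0.105]
tub 310 [0.6231 0.2078 0.0586] min [0.541 0.138 0.02 ] max [0.69  0.269 0.09 ]
bottle 615 [ 0.5415 -0.2759  0.1023] min [ 0.472 -0.364  0.02 ] max [ 0.621 -0.187  0.263]
jar 1273 [ 0.6488 -0.0801  0.2039] min [ 0.61  -0.146  0.174] max [ 0.7   -0.022  0.266]
```

View pics/topc.png

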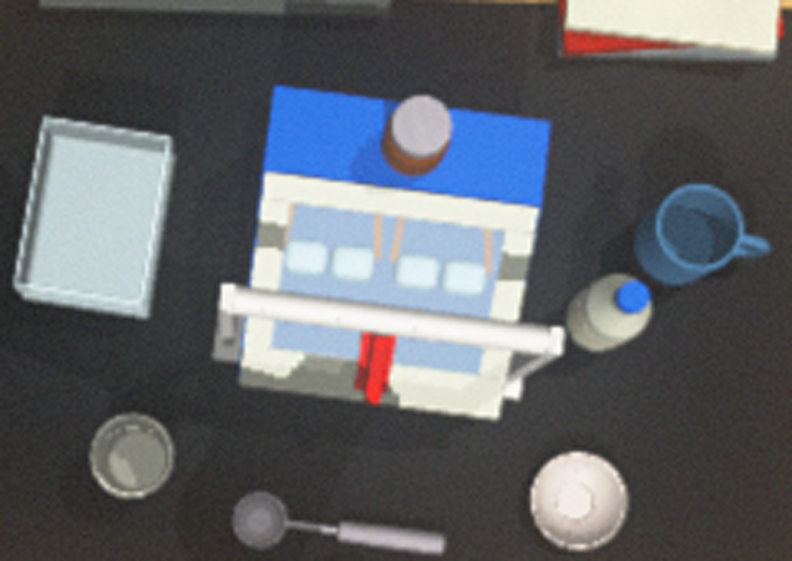

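```bash
python3 - <<'E'
from bench import env
from h import *
from scipy.optimize import least_squares
z=np.load("pics/top0.npz");p,d=z["p"].astype(int),z["d"];c=env.get_calibration("top");W=cloud(d,c)
r,g,b=p[...,0],p[...,1],p[...,2]
def toW(t,q):
    x,y,a=t; q=np.atleast_2d(q); C,S=np.cos(a),np.sin(a)
    return np.c_[x+C*q[:,0]-S*q[:,1],y+S*q[:,0]+C*q[:,1],q[:,2]]
px=lambda u,v:(235+(u+.5)/3.3-.5,90+(v+.5)/3.3-.5)
pts=np.array([[.12,.12,.183],[.12,-.12,.183],[-.078,.128+.006,.255],[-.078,-.134,.255]])
obs=np.array([px(273,87),px(550,121),px(228,287),px(560,333)])
f=lambda t:(proj(toW(t,pts[:2]),c)-obs[:2]).ravel()
s=least_squares(f,[.55,-.06,-.097]);t=s.x;print("pose",t,np.degrees(t[2]),f(t).round(2))
# refine in the box frame: depth profiles
def B(Q): 
    C,S=np.cos(t[2]),np.sin(t[2]);e=Q[...,:2]-t[:2];return np.stack([C*e[...,0]+S*e[...,1],-S*e[...,0]+C*e[...,1],Q[...,2]],-1)
X=B(W)
print("pred lid edges px crop",[((proj(toW(t,q),c)[0]-[235,90])*3.3).round() for q in ([-.12,.12,.07],[-.12,-.12,.07],[.045,.12,.183],[.045,-.12,.183])])
bar=X[(X[...,2]>.245)&(abs(X[...,1])<.11)&(abs(X[...,0]+.078)<.03)];print("bar",len(bar),np.median(bar,0))
for s_ in (1,-1):
    for x0 in np.arange(-.12,.05,.02):
        m=(X[...,0]>x0)&(X[...,0]<x0+.02)&(s_*X[...,1]>.09)&(s_*X[...,1]<.112)&(X[...,2]<.215)
        q=X[m]; 
        if len(q): print(s_,round(x0+.01,3),len(q),"z",np.median(q[:,2]).round(4),"shut",round(.183-(.045-np.median(q[:,0]))*np.tan(.6),4),"open.08",round(.183-(.045-np.median(q[:,0]))*np.tan(.52),4))
red=(r>150)&(g<70)&(b<70)&(abs(X[...,0]+.1)<.06)&(abs(X[...,1])<.05);q=X[red];o=np.argsort(q[:,0]);print("red",np.median(q,0));print(q[o][::6].round(3))
E
```

```text
pose [ 0.57429638 -0.06571998 -0.09710313] -5.563599567871501 [ 0.16  0.02 -0.16 -0.02]
pred lid edges px crop [array([238., 373.]), array([499., 406.]), array([262., 171.]), array([539., 205.])]
bar 707 [-7.83359016e-02 -2.45995756e-06  2.53865752e-01]
1 -0.11 54 z 0.1007 shut 0.0772 open.08 0.0945
1 -0.09 52 z 0.1127 shut 0.0906 open.08 0.1057
1 -0.07 23 z 0.1201 shut 0.1002 open.08 0.1137
1 -0.05 21 z 0.1392 shut 0.1228 open.08 0.1326
1 -0.03 57 z 0.1481 shut 0.1314 open.08 0.1398
1 -0.01 58 z 0.1578 shut 0.1456 open.08 0.1517
1 0.01 59 z 0.1694 shut 0.159 open.08 0.163
1 0.03 61 z 0.1819 shut 0.1727 open.08 0.1744
1 0.05 51 z 0.1845 shut 0.187 open.08 0.1864
-1 -0.11 53 z 0.1025 shut 0.0767 open.08 0.0941
-1 -0.09 55 z 0.1136 shut 0.0906 open.08 0.1057
-1 -0.07 17 z 0.1211 shut 0.0995 open.08 0.1131
-1 -0.05 26 z 0.1422 shut 0.1216 open.08 0.1316
-1 -0.03 58 z 0.1473 shut 0.1313 open.08 0.1397
-1 -0.01 60 z 0.159 shut 0.145 open.08 0.1512
-1 0.01 59 z 0.1705 shut 0.1587 open.08 0.1627
-1 0.03 62 z 0.1821 shut 0.173 open.08 0.1746
-1 0.05 53 z 0.1851 shut 0.1863 open.08 0.1857
red [-0.10196664  0.00264169  0.14835837]
[[-0.135 -0.     0.141]
 [-0.132 -0.003  0.137]
 [-0.127  0.007  0.141]
 [-0.125  0.005  0.147]
 [-0.121  0.005  0.142]
 [-0.118 -0.003  0.15 ]
 [-0.115 -0.     0.148]
 [-0.112 -0.01   0.099]
 [-0.109  0.007  0.157]
 [-0.106  0.005  0.161]
 [-0.104  0.01   0.112]
 [-0.102 -0.003  0.161]
 [-0.099 -0.     0.159]
 [-0.098  0.01   0.105]
 [-0.096  0.011  0.113]
 [-0.093 -0.009  0.114]
 [-0.091 -0.004  0.166]
 [-0.089  0.002  0.169]
 [-0.087  0.01   0.119]
 [-0.086  0.002  0.166]
 [-0.084  0.003  0.173]
 [-0.081  0.01   0.116]]
```

The lid frame fits a slope of about 0.526 rad, which means an opening of about 0.075 rad, so it is probably uncaught. The box pose is confirmed by the bar, which lies at box (-78, 0, 254). Next I move to the pre-grasp pose in front.

```bash
cat >> h.py <<'E'
T=np.array([.5743,-.0657,-.0971])
Rz=np.array([[np.cos(T[2]),-np.sin(T[2]),0],[np.sin(T[2]),np.cos(T[2]),0],[0,0,1]])
FY=0.001; SGN=1
def pose(th,back=0.,off=.004,sgn=None):
    """TCP pose gripping the fin at lid opening th, drawn back along the lid normal"""
    s=SGN if sgn is None else sgn
    f=.6-th; xl=np.array([np.cos(f),0,np.sin(f)]); n=np.array([-np.sin(f),0,np.cos(f)])
    p=np.array([.045,FY,.183])-.15*xl+(.034-.019+off+back)*n
    y=np.array([0,s,0.]); R=np.c_[np.cross(y,-n),y,-n]
    return Rz@p+[T[0],T[1],0],Rz@R
def nrm(th): return Rz@np.array([-np.sin(.6-th),0,np.cos(.6-th)])
E
python3 - <<'E'
from bench import env
from h import *
q0=env.sense()["joint_pos"]
for s in(1,-1):
    for bk in (.2,.12,0): 
        q=env.inverse_kinematics(*pose(.075,bk,sgn=s)); print(s,bk,pose(.075,bk,sgn=s)[0].round(3),None if q is None else np.round(q,1))
E
```

```text
1 0.2 [ 0.381 -0.046  0.297] [ -16.3  -47.1  114.4    5.4   83.1 -100. ]
1 0.12 [ 0.421 -0.05   0.228] [-14.8 -40.  118.6   4.9  71.7 -99.6]
1 0 [ 0.481 -0.056  0.124] [-13.2 -23.2 119.9   4.7  53.5 -99.4]
-1 0.2 [ 0.381 -0.046  0.297] [-16.3 -47.1 114.4   5.4  83.1  80. ]
-1 0.12 [ 0.421 -0.05   0.228] [-14.8 -40.  118.6   4.9  71.7  80.4]
-1 0 [ 0.481 -0.056  0.124] [-13.2 -23.2 119.9   4.7  53.5  80.6]
```

```bash
python3 - <<'E'
from bench import env
from h import *
env.reach(*pose(.075,.15))
env.dwell(.3)
s=env.sense(); print(s["t"],s["tool_pos"]-pose(.075,.15)[0],s["wrist_force"])
for n in("side","top"):
    p,d=env.snapshot(n); np.savez(f"pics/{n}1.npz",p=p,d=d)
    if n=="side":
        c=env.get_calibration(n);u,v=proj(pose(.075)[0],c).astype(int);print(u,v)
        cv2.imwrite("pics/side1.png",cv2.resize(p[max(v-100,0):v+100,u-130:u+130],None,fx=3,fy=3)[...,::-1])
E
```

```text
2.4167 [ 8.94841646e-05  2.55132903e-04 -2.30646723e-05] [-0.99123402 -0.66075769  0.62596803]
343 204
```

View pics/side1.png

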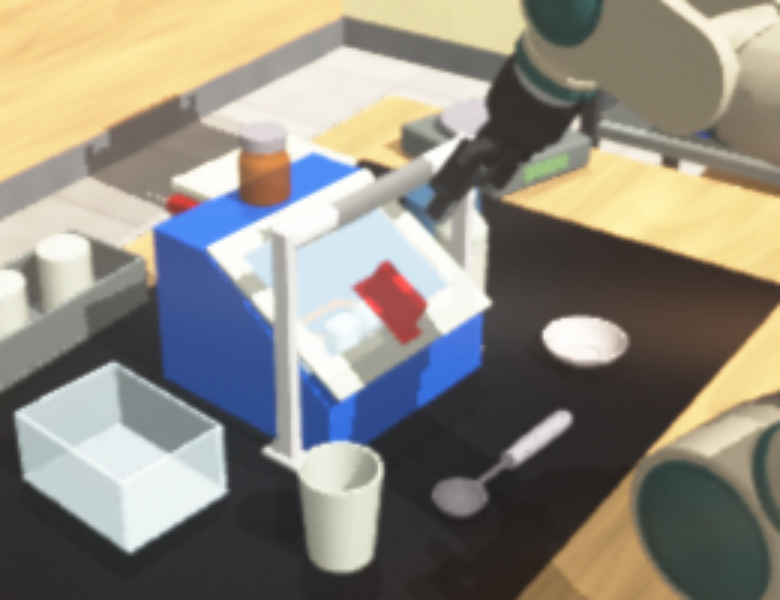

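The side view now shows the fin clear at crop (390,300), the lid proud of the box at its lower edge (345,395), and the gripper poised in front of the bar. I'll check the fin position from the side depth.

```bash
python3 - <<'E'
from bench import env
from h import *
z=np.load("pics/side1.npz");p,d=z["p"].astype(int),z["d"];c=env.get_calibration("side");W=cloud(d,c)
m=(p[...,0]>130)&(p[...,1]<70)&(p[...,2]<80)&(d>0);X=(W-[T[0],T[1],0])@Rz
m&=(abs(X[...,0]+.1)<.07)&(abs(X[...,1])<.05);X=X[m]
for th in (0,.075):
    f=.6-th;xl=np.array([np.cos(f),0,np.sin(f)]);n=np.array([-np.sin(f),0,np.cos(f)]);e=X-[.045,0,.183]
    L=np.c_[e@xl,e[:,1],e@n];print(th,len(L),np.percentile(L,[2,10,50,90,98],axis=0).round(4).tolist())
E
```

```text
0 25 [[-0.1846, -0.0045, 0.0179], [-0.1831, -0.0003, 0.0197], [-0.1781, 0.0093, 0.0226], [-0.1717, 0.0119, 0.029], [-0.1701, 0.0142, 0.0353]]
0.075 25 [[-0.1857, -0.0045, 0.0043], [-0.1842, -0.0003, 0.006], [-0.1798, 0.0093, 0.0088], [-0.1731, 0.0119, 0.0157], [-0.1715, 0.0142, 0.022]]
```

```bash
python3 - <<'E'
from bench import env
from h import *
z=np.load("pics/side1.npz");p,d=z["p"].astype(int),z["d"];c=env.get_calibration("side");W=cloud(d,c)
X=(W-[T[0],T[1],0])@Rz
m=(p[...,0]>110)&(p[...,0]>2*p[...,1])&(p[...,0]>2*p[...,2])&(d>0)&(abs(X[...,0]+.1)<.07)&(abs(X[...,1])<.05);X=X[m]
for th in (0,.075):
    f=.6-th;xl=np.array([np.cos(f),0,np.sin(f)]);n=np.array([-np.sin(f),0,np.cos(f)]);e=X-[.045,0,.183]
    L=np.c_[e@xl,e[:,1],e@n];print(th,len(L),np.percentile(L,[2,10,50,90,98],axis=0).round(4).tolist())
E
```

```text
0 302 [[-0.1836, -0.0009, 0.0156], [-0.1756, 0.0043, 0.0197], [-0.1496, 0.0096, 0.0387], [-0.1239, 0.0131, 0.0613], [-0.1176, 0.0162, 0.064]]
0.075 302 [[-0.1848, -0.0009, 0.0052], [-0.1781, 0.0043, 0.0077], [-0.1524, 0.0096, 0.0275], [-0.1265, 0.0131, 0.0504], [-0.1197, 0.0162, 0.0526]]
```

The fin agrees with the model to about 2 mm. Next I grip it and give the first tug.

```bash
sed -i 's/^FY=0.001/FY=0.0015/' h.py; cat >> h.py <<'E'
def fn(s,b,th): return float((s["wrist_force"]-b)@nrm(th))
E
python3 - <<'E'
from bench import env
from h import *
th=.075
def f():
    F=[]
    for _ in range(5): env.dwell(.04);F.append(env.sense()["wrist_force"])
    return np.mean(F,0)
print("hit",env.servo_line(pose(th,.03)[0],pose(th)[1],vel=.12,stop_force=8))
b=f();np.save("bias.npy",b)
print("hit",env.servo_line(*pose(th),vel=.05,stop_force=6)); print("bias",b,f()-b)
env.close_gripper(); s=env.sense(); print("grip",s["grip_force"],s["opening"],"F",f()-b,"n",(f()-b)@nrm(th))
hit=env.servo_line(*pose(th+.05),vel=.015,stop_force=12)
F=f()-b; s=env.sense(); print("tug hit",hit,F,"n",F@nrm(th),"lift",(s["tool_pos"]-pose(th)[0])@nrm(th),s["t"])
E
```

```text
hit False
hit False
bias [ 0.10670502  0.7350539  -0.04918214] [ 0.05130534 -0.75073283  0.26928691]
grip 61.07759714126587 0.15298647248973796 F [-1.08186252  4.31857996  0.96556819] n 1.8811427735580075
tug hit False [ 0.40836398  5.04628098 -0.5920003 ] n -0.47077967357589984 lift 0.0073977623594051285 6.7583
```

The lid came up freely: about 0 N at 7 mm of lift, where a caught lid would have shown about 20 N. I'll lift it past a centimetre, then press.

```bash
python3 - <<'E'
from bench import env
from h import *
b=np.load("bias.npy")
def st(l,th):
    F=[]
    for _ in range(5): env.dwell(.03);s=env.sense();F.append(s["wrist_force"])
    F=np.mean(F,0)-b; print(l,"t",round(s["t"],2),"F",F.round(2),"n",round(F@nrm(th),2),"lift from shut",round((s["tool_pos"]-pose(0)[0])@nrm(0)*1e3,2),"grip",round(s["grip_force"]),round(s["opening"],3),flush=True); return F@nrm(th)
print(env.servo_line(*pose(.165),vel=.02,stop_force=15)); st("up",.165)
for n in ("side",):
    p,d=env.snapshot(n);np.savez("pics/side2.npz",p=p,d=d);cv2.imwrite("pics/side2.png",cv2.resize(p[104:304,213:473],None,fx=3,fy=3)[...,::-1])
print(env.servo_line(*pose(.085),vel=.03,stop_force=15)); st("down",.085)
h=env.servo_line(*pose(-.01),vel=.012,stop_force=24); st(f"pressed {h}",0)
E
```

```text
False
up t 7.38 F [ 0.18  4.77 -0.49] n -0.32 lift from shut 24.32 grip 61 0.152
False
down t 8.14 F [ 1.09  4.87 -0.33] n -0.59 lift from shut 12.59 grip 61 0.156
pressed True t 8.96 F [-6.97  0.88  8.43] n 10.93 lift from shut 7.69 grip 63 0.153
```

View pics/side2.png

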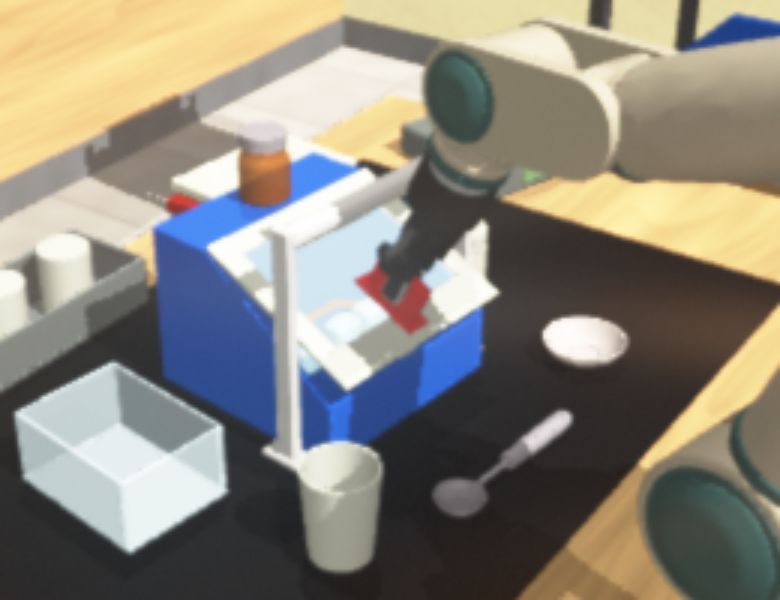

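The side picture shows the lid lifted, with its edge clear of the box and the fin in the pads at crop (400,290). The press stopped early on a transient, so I continue in small steps.

```bash
python3 - <<'E'
from bench import env
from h import *
b=np.load("bias.npy")
def st(l,th):
    F=[]
    for _ in range(3): env.dwell(.03);s=env.sense();F.append(s["wrist_force"])
    F=np.mean(F,0)-b; print(l,"t",round(s["t"],2),"n",round(F@nrm(th),2),"lift",round((s["tool_pos"]-pose(0)[0])@nrm(0)*1e3,2),"slope",round((s["tool_pos"]-pose(0)[0])@pose(0)[1][:,0]*1e3,2),flush=True); return F@nrm(th)
for th in np.arange(.045,-.016,-.005):
    env.servo_line(*pose(th),vel=.01); n=st(round(th,3),th)
    if n>32: break
E
```

```text
0.045 t 9.32 n 14.07 lift 7.38 slope -1.06
0.04 t 9.68 n 4.51 lift 6.16 slope -0.74
0.035 t 10.03 n -12.07 lift 4.61 slope -0.39
0.03 t 10.38 n -10.71 lift 3.92 slope -0.3
0.025 t 10.72 n -9.22 lift 3.25 slope -0.22
0.02 t 11.07 n -7.49 lift 2.61 slope -0.18
0.015 t 11.43 n -5.03 lift 1.95 slope -0.11
0.01 t 11.78 n -4.1 lift 1.29 slope -0.03
0.005 t 12.12 n -1.91 lift 0.62 slope 0.05
0.0 t 12.47 n -1.17 lift -0.09 slope 0.14
-0.005 t 12.82 n 4.06 lift -0.62 slope 0.17
-0.01 t 13.18 n 18.1 lift -0.76 slope 0.04
-0.015 t 13.53 n 31.51 lift -0.96 slope -0.07
```

It snapped between 0.040 and 0.035 rad, where the force flipped to a 12 N pull, and it is now seated. Now the proving tug, under closed-loop force control.

```bash
python3 - <<'E'
from bench import env
from h import *
b=np.load("bias.npy")
def rd(th,k=3):
    F=[]
    for _ in range(k): env.dwell(.03);s=env.sense();F.append((s["wrist_force"]-b)@nrm(th))
    return -np.mean(F),s
env.servo_line(*pose(.025),vel=.01,stop_force=50); th=.025
held=0;t0=None;log=[]
for i in range(60):
    f,s=rd(th); log.append((round(s["t"],2),round(th,4),round(f,1),round((s["tool_pos"]-pose(0)[0])@nrm(0)*1e3,2)))
    if f>17.5: th-=.004
    elif f<13: th+=.002; t0=None if f<12.3 else t0
    elif f>15: th-=.001
    if f>12.3 and t0 is None: t0=s["t"]
    if t0 and s["t"]-t0>1.8: break
    if th>.05: print("RAN UP");break
    if f<13 or f>15: env.servo_line(*pose(th),vel=.01)
print(*log,sep="\n")
env.servo_line(*pose(-.001),vel=.012); print(rd(0)[0],s["t"])
E
```

```text
(14.38, 0.025, np.float64(10.5), np.float64(3.2))
(14.73, 0.027, np.float64(11.3), np.float64(3.45))
(15.08, 0.029, np.float64(12.3), np.float64(3.72))
(15.43, 0.031, np.float64(13.0), np.float64(3.96))
(15.78, 0.033, np.float64(13.7), np.float64(4.24))
(15.88, 0.033, np.float64(13.3), np.float64(4.23))
(15.98, 0.033, np.float64(13.5), np.float64(4.22))
(16.08, 0.033, np.float64(13.2), np.float64(4.22))
(16.18, 0.033, np.float64(13.2), np.float64(4.24))
(16.28, 0.033, np.float64(13.7), np.float64(4.22))
(16.38, 0.033, np.float64(13.2), np.float64(4.23))
(16.48, 0.033, np.float64(13.6), np.float64(4.22))
(16.58, 0.033, np.float64(13.5), np.float64(4.24))
(16.68, 0.033, np.float64(13.5), np.float64(4.24))
(16.78, 0.033, np.float64(13.2), np.float64(4.24))
(16.88, 0.033, np.float64(13.2), np.float64(4.23))
(16.98, 0.033, np.float64(13.5), np.float64(4.22))
1.5077029805309845 16.9833
```

It held 13.4 N for over a second. I ease off, let go and draw back.

```bash
python3 - <<'E'
from bench import env
from h import *
env.ungrasp(); env.dwell(.2)
env.servo_line(pose(0,.17)[0],pose(0)[1],vel=.08)
env.reach(*pose(.075,.19)); env.dwell(.5)
s=env.sense();print(s["t"],s["wrist_force"],s["opening"])
Z={n:env.snapshot(n) for n in("side","top")}
p=Z["side"][0];cv2.imwrite("pics/side3.png",cv2.resize(p[104:304,213:473],None,fx=3,fy=3)[...,::-1])
c=env.get_calibration("top");X=(cloud(Z["top"][1],c)-[T[0],T[1],0])@Rz
for x0 in (-.11,-.09,-.03,-.01):
    m=(abs(X[...,0]-x0)<.01)&(abs(abs(X[...,1])-.101)<.011)&(X[...,2]<.215)&(X[...,2]>.05);q=np.median(X[m],0)
    print(x0,m.sum(),"z",q[2].round(4),"shut",round(.19-(.045-q[0])*np.tan(.6),4),"open",round(.19-(.045-q[0])*np.tan(.52),4))
old=np.load("pics/side1.npz")["p"].astype(int);print("changed px at cup/tub/jar:",[(abs(p[a:b,e:f].astype(int)-old[a:b,e:f]).max(-1)>60).sum() for a,b,e,f in((250,296,310,342),(222,290,216,290),(143,174,290,312))])
E
```

```text
21.5917 [-0.02980716 -0.09847572  0.47660073] 1.000330899558776
-0.11 107 z 0.0845 shut 0.084 open 0.1013
-0.09 106 z 0.0983 shut 0.0978 open 0.1128
-0.03 116 z 0.1391 shut 0.1387 open 0.1471
-0.01 119 z 0.1532 shut 0.1524 open 0.1585
changed px at cup/tub/jar: [np.int64(0), np.int64(0), np.int64(0)]
```

View pics/side3.png

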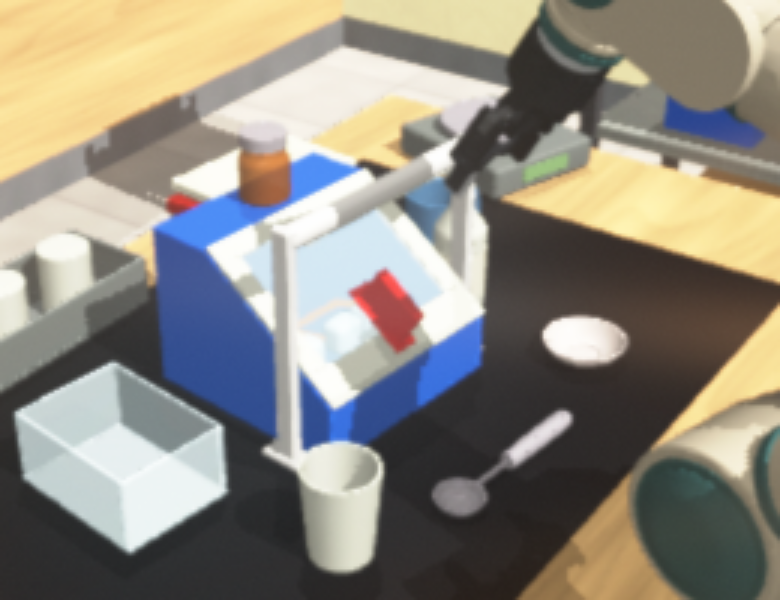

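The lid now lies flush: its lower edge at crop (340,405) sits on the box, and the depth matches shut. The hand is clear, and the cup, tub and jar are unmoved. The bottle is still standing at (478,255).

```bash
python3 -c "
from bench import env
print(env.close_job())"
```

```text
the job is handed in; nothing more can be done
None
```

The lid was not caught: it came up freely on the first tug, so I lifted it over a centimetre, pressed it until the catch snapped, and it then held a 13.4 N tug for over a second; it is shut, the hand is drawn clear, the cup, tub, bottle and jar are where they stood, and the job is handed in.

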